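Hang the washed scoops back on the pantry rail

TASK

Hang every scoop from the tray back on the rail, one in each free place between the hanging skimmers. Lift each out by its lugs, ease the grip in the open so that it swings until its handle hangs straight down, grip it again firmly, and only then lower its hook over the rail; leave it hanging still, without shifting or knocking off the skimmers or disturbing the tin and the spice jar.

Things in the scene. Friction and masses are not known exactly. Their poses are not given: they have to be found in the camera images.
- rail: a fixed thin dark steel rail, 9 mm thick, its axis level at 225 mm over the worktop, 404 mm long, carried at both ends by a post on a wooden foot 150 mm deep. Origin on the worktop under the middle of the rail; its y axis runs along the rail, its x axis points level across the rail, away from the robot. Nothing on the rail stands higher than 236 mm.
- tray: a fixed open wooden tray, 225 x 320 mm outside, walls 24 mm high, floor and walls 6 mm thick. Origin at the middle of its underside.
- gap0 (a point): the left free place of the rail (as seen from the robot), on top of the rail half-way between two hanging skimmers (55 mm to the middle of each); z is the top of the rail. A hook hung here rests with its hook point on this point.
- gap1 (a point): the middle free place of the rail (as seen from the robot), on top of the rail half-way between two hanging skimmers (55 mm to the middle of each); z is the top of the rail. A hook hung here rests with its hook point on this point.
- gap2 (a point): the right free place of the rail (as seen from the robot), on top of the rail half-way between two hanging skimmers (55 mm to the middle of each); z is the top of the rail. A hook hung here rests with its hook point on this point.
- scoop0: steel scoop, one of up to three alike (170 g), in the tray, or absent. Cup 50 mm across, 40 mm deep, mouth up; strip handle 16 mm wide, 3 mm thick runs level from the rim, 38 mm up; its far end is bent down into a hook. Origin mid-underside of the cup, x along the handle from cup to hook, z up while it stands. Hung, x points up and the cup's underside is on the side to which the hook reaches over the rail.
- scoop0_lug (a point): grip point of scoop0: mid-handle between two black square lugs 10 x 10 mm, 28 mm over both along y; at [92, 0, 38] mm in the scoop's frame. Gripped there across y with 40 N or more it keeps its pose; as the grip is eased down to about 3 to 6 N the cup swings down about the lugs. Hanging so, the cup ends 116 mm below and the hook 54 mm above this point, the handle leaning some 10 degrees, hook forward.
- scoop0_hook (a point): hook point of scoop0: the inner top of its hook, which comes to rest on top of the rail; at [142, 0, 22] mm in the scoop's frame, 50 mm beyond the lugs along the handle. The hook is 30 mm wide inside, its roof slightly pitched (peak here, midway), its free lip 24 mm long, pointing back towards the cup, 33 mm below the handle as it stands.
- scoop1: steel scoop, one of up to three alike (170 g), in the tray, or absent. Cup 50 mm across, 40 mm deep, mouth up; strip handle 16 mm wide, 3 mm thick runs level from the rim, 38 mm up; its far end is bent down into a hook. Origin mid-underside of the cup, x along the handle from cup to hook, z up while it stands. Hung, x points up and the cup's underside is on the side to which the hook reaches over the rail.
- scoop1_lug (a point): grip point of scoop1: mid-handle between two black square lugs 10 x 10 mm, 28 mm over both along y; at [92, 0, 38] mm in the scoop's frame. Gripped there across y with 40 N or more it keeps its pose; as the grip is eased down to about 3 to 6 N the cup swings down about the lugs. Hanging so, the cup ends 116 mm below and the hook 54 mm above this point, the handle leaning some 10 degrees, hook forward.
- scoop1_hook (a point): hook point of scoop1: the inner top of its hook, which comes to rest on top of the rail; at [142, 0, 22] mm in the scoop's frame, 50 mm beyond the lugs along the handle. The hook is 30 mm wide inside, its roof slightly pitched (peak here, midway), its free lip 24 mm long, pointing back towards the cup, 33 mm below the handle as it stands.
- scoop2: steel scoop, one of up to three alike (170 g), in the tray, or absent. Cup 50 mm across, 40 mm deep, mouth up; strip handle 16 mm wide, 3 mm thick runs level from the rim, 38 mm up; its far end is bent down into a hook. Origin mid-underside of the cup, x along the handle from cup to hook, z up while it stands. Hung, x points up and the cup's underside is on the side to which the hook reaches over the rail.
- scoop2_lug (a point): grip point of scoop2: mid-handle between two black square lugs 10 x 10 mm, 28 mm over both along y; at [92, 0, 38] mm in the scoop's frame. Gripped there across y with 40 N or more it keeps its pose; as the grip is eased down to about 3 to 6 N the cup swings down about the lugs. Hanging so, the cup ends 116 mm below and the hook 54 mm above this point, the handle leaning some 10 degrees, hook forward.
- scoop2_hook (a point): hook point of scoop2: the inner top of its hook, which comes to rest on top of the rail; at [142, 0, 22] mm in the scoop's frame, 50 mm beyond the lugs along the handle. The hook is 30 mm wide inside, its roof slightly pitched (peak here, midway), its free lip 24 mm long, pointing back towards the cup, 33 mm below the handle as it stands.
- skimmer0: one of four flat steel skimmers already hanging on the rail, loose: hook like the scoops', 16 mm strip, perforated disc 42 mm across, 183 mm long in all. Origin at the inner top of its hook, z up.
- skimmer1: one of four flat steel skimmers already hanging on the rail, loose: hook like the scoops', 16 mm strip, perforated disc 42 mm across, 183 mm long in all. Origin at the inner top of its hook, z up.
- skimmer2: one of four flat steel skimmers already hanging on the rail, loose: hook like the scoops', 16 mm strip, perforated disc 42 mm across, 183 mm long in all. Origin at the inner top of its hook, z up.
- skimmer3: one of four flat steel skimmers already hanging on the rail, loose: hook like the scoops', 16 mm strip, perforated disc 42 mm across, 183 mm long in all. Origin at the inner top of its hook, z up.
- tin: a bystander: a food tin 75 mm across, 58 mm high, loose. Origin at the middle of its underside.
- spice_jar: a bystander: a small spice jar with a red cap, 45 mm across, 106 mm high, loose. Origin at the middle of its underside.

How it is judged (in metres and radians):
On the way:
1. a scoop hangs from the fingers with its handle straight down (within 30 degrees), clear of the rail, the tray and the worktop (((contact force between scoop0 and the fingers above 0.5 N and angle between scoop0's own x axis and vertical below 0.52 rad and contact force between scoop0 and rail below 0.05 N and height (world z) of scoop0_lug above 0.13 m) or (contact force between scoop1 and the fingers above 0.5 N and angle between scoop1's own x axis and vertical below 0.52 rad and contact force between scoop1 and rail below 0.05 N and height (world z) of scoop1_lug above 0.13 m) or (contact force between scoop2 and the fingers above 0.5 N and angle between scoop2's own x axis and vertical below 0.52 rad and contact force between scoop2 and rail below 0.05 N and height (world z) of scoop2_lug above 0.13 m))), for 0.3 s.
At the end, for the whole second after the job is handed in: Every scoop present hangs on the rail at rest, in a free place between its neighbours (hook point within 40 mm of the place, one scoop in each), its handle within 0.30 rad of plumb; each skimmer hook is within 30 mm of where it hung, the tin and the spice jar within 30 mm of where they stood ((distance between scoop0_hook and gap0 below 0.04 m or distance between scoop0_hook and gap1 below 0.04 m or distance between scoop0_hook and gap2 below 0.04 m) and angle between each of scoop0, scoop1, scoop2's own x axis and vertical below 0.3 rad and linear speed of each of scoop0, scoop1, scoop2 below 0.06 m/s and contact force between each of scoop0, scoop1, scoop2 and rail above 0.4 N and (distance between scoop1_hook and gap0 below 0.04 m or distance between scoop1_hook and gap1 below 0.04 m or distance between scoop1_hook and gap2 below 0.04 m) and (distance between scoop2_hook and gap0 below 0.04 m or distance between scoop2_hook and gap1 below 0.04 m or distance between scoop2_hook and gap2 below 0.04 m) and distance of each of skimmer0, skimmer1, skimmer2, skimmer3, tin, spice_jar from where it was at the start of the episode below 0.03 m); the robot touches nothing.
It fails at once if a scoop held in the fingers is put against the rail while its handle leans more than 35 degrees from plumb ((contact force between scoop0 and the fingers above 0.5 N and contact force between scoop0 and rail above 0.5 N and angle between scoop0's own x axis and vertical above 0.61 rad) or (contact force between scoop1 and the fingers above 0.5 N and contact force between scoop1 and rail above 0.5 N and angle between scoop1's own x axis and vertical above 0.61 rad) or (contact force between scoop2 and the fingers above 0.5 N and contact force between scoop2 and rail above 0.5 N and angle between scoop2's own x axis and vertical above 0.61 rad)).
It fails at once if a hanging skimmer is knocked off or shoved more than 40 mm along the rail (distance of any of skimmer0, skimmer1, skimmer2, skimmer3 from where it was at the start of the episode above 0.04 m).
It fails at once if the tin or the spice jar is knocked more than 50 mm aside (distance of any of tin, spice_jar from where it was at the start of the episode above 0.05 m).
Of scoop0, scoop1, scoop2 only 2 to 3 are there at a start; the rules pass over those that are not, and their reading is None.
At some moment in a run one of scoop0, scoop1, scoop2 may be knocked a few centimetres aside while the robot is not near it.
It also fails if it takes over 210 s, if anything falls off the work surface, if the arm or the gripper's body presses on something with over 40 N, if the wrist force passes 120 N, or if a joint passes its speed limit or range.

ROBOT

A 6-joint arm with a two-finger parallel gripper is mounted at the origin on a cart in front of the work surface, level with it; the furniture and walls round the work are solid. World frame = base frame: x ahead of the robot, y to its left, z up, the work surface at z = 0. Lengths are in mm, angles in rad, forces in N, time in s.
With the tool pointing down it reaches from about 300 to 1000 mm from the base axis. Payload 5.1 kg.
Tool frame: the origin (TCP) lies at the very end of the fingers, on their centre line; the grasp point (between the pads) lies 19 mm behind it (ctrl.grip_point_offset is the distance from the TCP to the grasp point, in mm); z points along the fingers, y is the line along which they close (so a half turn about z gives the same grasp; the last joint's range is limited). The gripper opens to 95 mm and grips with 3 to 60 N. Pads are 20 mm wide; open, the fingers measure 119 mm over their backs; the gripper's body (75 mm by 180 mm) begins 59 mm behind the grasp point.
Start: joints at [-1.216, 0.124, 1.65, -0, 1.367, -0.083], TCP at [275.534, -588.698, 214.656] pointing down, gripper open.
Joint ranges: [-2.61, 2.61], [-1.02, 2.33], [0.03, 2.71], [-1.35, 4.49], [0.32, 2.68], [-2.91, 2.91]. Speed limits (rad/s): [2.57, 2.57, 3.14, 3.14, 3.14, 3.14].

INTERFACE

Orientations are given as a rotation vector (axis times angle).
In Python, from cell import ctrl gives the robot as it stands. The module is installed in compiled form; this text tells all that it offers.
- The arm moves only by the shell command python3 -m pendant 'ROWS' [OPENING] [FORCE]. ROWS is a JSON object of lists of equal length, an entry for each row: "xyz": the shift along the world's x, y, z scaled (see below), a list of three; "yaw": the turn about the world's z scaled (see below). A call has 1 to 20 rows; each row shifts and turns the commanded pose from where the row before left it; what a row does not reach is not made up. The controller multiplies each number of a shift by 0.025 m and each number of a turn by 0.08 rad. A row lasts 1/8 s, in which the tool goes at most 62.5 mm and 10.7 degrees, less where a joint would pass 70% of its speed; a pose out of reach is approached as far as the arm can. A call with a number of a shift or a turn outside -1 to 1 is refused whole. A call with a gripper value outside its range is refused whole. OPENING is the opening, from 0 (shut) to 1 (fully open), set as the call begins (- or left out, the last holds). The fingers move at their own pace and stop on an object; FORCE is the grip in N (left out, the last holds). Time passes only in rows, so rows that do not move let the fingers close. It gives the time, the measured TCP pose, the force, the opening and the grip force at its end, in the units of the state.
- ctrl.get_obs(): the state, without advancing time (a new reading comes with each control period).
- ctrl.get_image(name): name is "side" or "top" or "wrist"; returns a dict with "image" (400x640x3 uint8, blue, green, red), "fx", "fy", "cx", "cy" (pixels), "k1" (the pictures are not rectified: a ray, as slopes to the right and down, at radius r is drawn at 1 + k1 r^2 times it, then the intrinsics apply), "world_from_camera" (4x4, takes a point from camera to world coordinates). Camera axes: x right, y up, looking along -z (the intrinsics and any distortion apply to the point x, -y, -z); pixel columns grow to the right and rows downward; lengths in mm; the calibration is good to about 2 mm. A picture is of the moment at which its call begins. There is no depth.
- ctrl.job_done(): hands the job in; it is judged then, once.
The state is a dict: "time_s": time; "joint_positions": joint angles; "joint_vel": joint speeds; "joint_torque": joint torques, N m; "tcp_pos": TCP position; "tool_rot": TCP orientation; "contact_force": force on the tool from outside, world axes, zero at the start; "torque": the same for the moment, N m; "grip_width": opening from 0.0 (shut) to 1.0 (fully open); "finger_force": force on a finger pad.
Only numpy, scipy, OpenCV 4.12 (cv2) and the standard library are available. Lean on these libraries where they do the work, as an engineer would, in place of code of your own. Each camera call takes 0.05 s, during which the arm holds its last target. There are 200 camera calls.

## Working session

There is one attempt and no reset: what is moved stays moved. The work goes in short steps, Python scripts to look and compute and a shell command to move; the robot and the scene stay as the last step left them, time stands still between calls to the robot, and variables do not carry over. Pictures are saved under pics/ and viewed, at most 17 in all, crops included, and the job is handed in when it is done.

```bash
mkdir -p pics; cat > h.py <<'E'
import numpy as np,cv2
from cell import ctrl
def snap(n,f=None):
    d=ctrl.get_image(n)
    if f: cv2.imwrite('pics/'+f+'.png',d['image'])
    return d
def ray(d,u,v):
    K=np.array([[d['fx'],0,d['cx']],[0,d['fy'],d['cy']],[0,0,1.]])
    p=cv2.undistortPoints(np.array([[[u,v]]],float),K,np.array([d['k1'],0,0,0.]))[0,0]
    T=np.array(d['world_from_camera']); r=T[:3,:3]@np.array([p[0],-p[1],-1]); return T[:3,3],r
def onz(d,u,v,z):
    o,r=ray(d,u,v); return (o+r*(z-o[2])/r[2]).round(1)
def proj(d,P):
    T=np.linalg.inv(np.array(d['world_from_camera'])); c=T[:3,:3]@np.array(P,float)+T[:3,3]
    x,y=c[0]/-c[2],-c[1]/-c[2]; s=1+d['k1']*(x*x+y*y); return np.array([d['fx']*x*s+d['cx'],d['fy']*y*s+d['cy']]).round(1)
E
python3 - <<'E'
from h import *
for n in('top','side'):
    d=snap(n,n+'0'); print(n,d['fx'],d['k1'],np.round(d['world_from_camera'],2).tolist())
o=ctrl.get_obs(); print(o['tcp_pos'],o['tool_rot'],o['contact_force'])
E
```

```text
top 414.32328725349606 0.018450314563861873 [[0.25, 0.87, -0.42, -221.9], [-0.97, 0.23, -0.11, -273.92], [-0.0, 0.43, 0.9, 1622.02], [0.0, 0.0, 0.0, 1.0]]
side 385.1335817423973 -0.011281510249859883 [[-0.88, 0.2, -0.42, -61.03], [-0.47, -0.43, 0.77, 909.54], [-0.02, 0.88, 0.48, 767.96], [0.0, 0.0, 0.0, 1.0]]
[ 275.32580178 -588.17988262  213.54669908] [-3.06487628e+00 -6.81750651e-01  3.70280063e-04] [-0.08130512 -1.38592955  0.10923826]
```

View pics/top0.png

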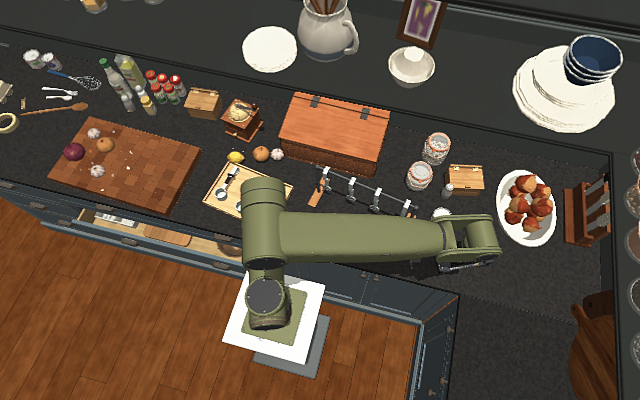

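View pics/side0.png

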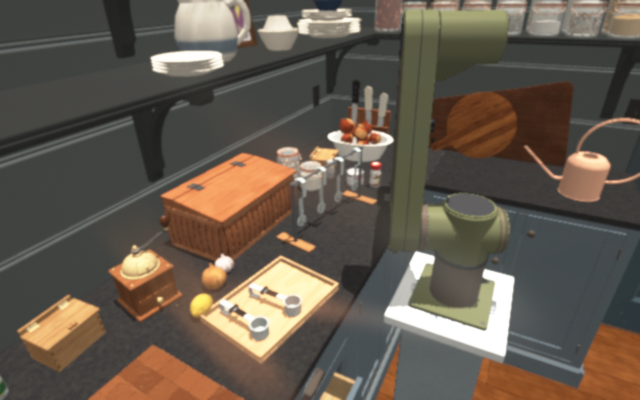

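Top: tray at about (240,190), partly hidden by the arm; rail from (320,180) to (410,212). Side: two scoops in the tray, cups at (260,326) and (293,303), hooks at (225,305) and (255,290); the rail runs from (295,185) to (360,152). I'll enlarge the side view and move the arm clear of the tray in the top view.

```bash
python3 - <<'E'
from h import *
i=cv2.imread('pics/side0.png')
a=cv2.resize(i[250:360,190:350],None,fx=5,fy=5,interpolation=cv2.INTER_CUBIC)
cv2.imwrite('pics/sc.png',a)
b=cv2.resize(i[140:260,270:390],None,fx=5,fy=5,interpolation=cv2.INTER_CUBIC);cv2.imwrite('pics/sr.png',b)
E
```

```text
(no output)
```

View pics/sc.png

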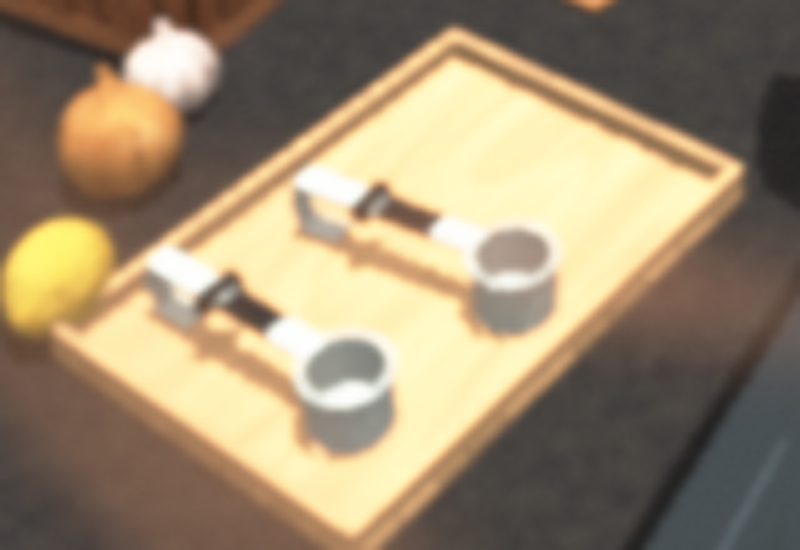

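View pics/sr.png

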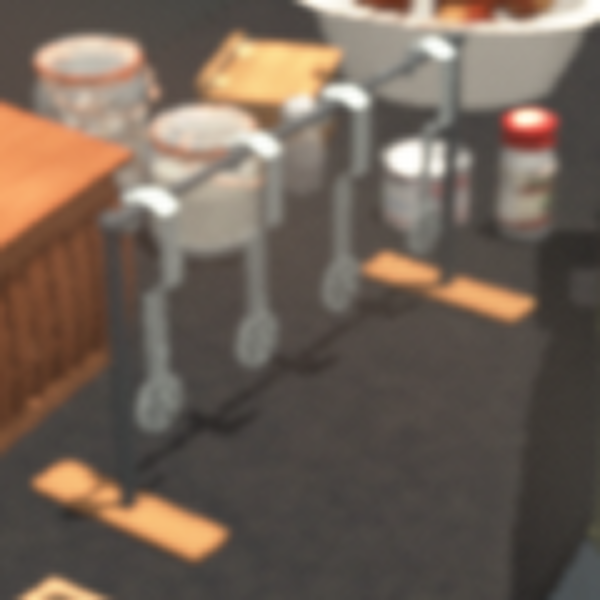

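Two scoops only; lugs in the crop at (372,200) and (222,292), cup mouths at (513,255) and (347,370). Four skimmers on the rail, hooks at crop (155,200), (262,147), (348,97), (437,50); tin and jar beyond the right end.

```bash
python3 - <<'E'
from h import *
d=snap('side')
S=lambda x,y,z:onz(d,190+x/5-.4,250+y/5-.4,z)
for nm,l,c,h in(('A',(372,200),(513,255),(310,182)),('B',(222,292),(347,370),(162,262))):
    L=S(*l,44);C=S(*c,46);H=S(*h,44); print(nm,L,C,H,np.linalg.norm((L-C)[:2]),np.degrees(np.arctan2(*(L-C)[[1,0]])))
print('tray',[S(*p,24) for p in((455,28),(745,165),(60,328),(355,540))])
R=lambda x,y,z:onz(d,270+x/5-.4,140+y/5-.4,z)
print('hooks',[R(*p,231) for p in((155,200),(262,147),(348,97),(437,50))])
print('posts',R(115,215,230),R(455,42,230),'feet',[R(*p,10) for p in((128,500),(445,280))])
print('tin top',R(428,160,58),'jar',R(530,115,106))
E
```

```text
A [462.2 262.   44. ] [368.6 266.2  46. ] [502.  265.2  44. ] 93.69418338402866 -2.5692410201481795
B [492.6 355.8  44. ] [401.2 372.3  46. ] [535.6 352.4  44. ] 92.87739229758772 -10.23311642788257
tray [array([521.2,  85.7,  24. ]), array([298.9, 123.6,  24. ]), array([568.4, 399.9,  24. ]), array([351.4, 440.3,  24. ])]
hooks [array([518.6, -57.4, 231. ]), array([ 493.6, -161.1,  231. ]), array([ 477.3, -265.7,  231. ]), array([ 454.4, -378. ,  231. ])]
posts [531.9 -29.1 230. ] [ 449.2 -401.7  230. ] feet [array([534.6, -28.2,  10. ]), array([ 459.4, -422.8,   10. ])]
tin top [ 525.8 -542.2   58. ] jar [ 442.4 -567.6  106. ]
```

```bash
python3 -m pendant '{"xyz":[[0,0,1],[0,0,1],[0,0,1],[0,0,1],[0.3,1,0.2],[0.3,1,0.2],[0.3,1,0.2],[0.3,1,0.2],[0.3,1,0.2],[0.3,1,0.2],[0.3,1,0.2],[0.3,1,0.2],[0.3,1,0.2],[0.3,1,0.2],[0.3,1,0.2],[0.3,1,0.2],[0.3,1,0.2],[0.3,1,0.2],[0.3,1,0.2],[0.3,1,0.2]],"yaw":[0,0,0,0,0,0,0,0,0,0,0,0,0,0,0,0,0,0,0,0]}' 0.65 && python3 -m pendant '{"xyz":[[0.1,1,-0.1],[0.1,1,-0.1],[0.1,1,-0.1],[0.1,1,-0.1],[0.1,1,-0.1],[0.1,1,-0.1],[0.1,1,-0.1],[0.1,1,-0.1],[0.1,1,-0.1],[0.1,1,-0.1],[0.1,1,-0.1],[0.1,1,-0.1],[0.1,1,-0.1],[0.1,1,-0.1],[0.1,1,-0.1],[0.1,1,-0.1],[0.1,1,-0.1],[0.1,1,-0.1],[0,0,0],[0,0,0]],"yaw":[-0.35,-0.35,-0.35,-0.35,-0.35,-0.35,-0.35,-0.35,-0.35,-0.35,-0.35,-0.35,-0.35,-0.35,-0.35,-0.35,-0.35,-0.35,0,0]}'
python3 - <<'E'
from h import *
d=snap('wrist','w1'); print(d['fx'],np.round(d['world_from_camera'],2).tolist())
E
```

```text
time_s: 2.65
tcp_pos: [395.6, -187.2, 394.9]
tool_rot: [3.066, 0.682, 0.0]
contact_force: [0.3, 0.2, -0.9]
grip_width: 0.649
finger_force: 0.0
time_s: 5.15
tcp_pos: [440.2, 261.1, 349.8]
tool_rot: [3.139, -0.103, 0.0]
contact_force: [0.2, 0.1, -0.6]
grip_width: 0.655
finger_force: 0.0
283.75887857623843 [[-0.07, 0.96, 0.28, 519.65], [-1.0, -0.06, -0.02, 256.97], [0.0, -0.28, 0.96, 519.67], [0.0, 0.0, 0.0, 1.0]]
```

View pics/w1.png

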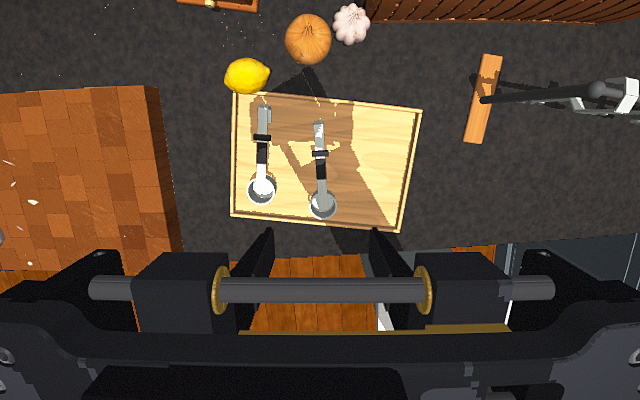

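Wrist view: scoop A's lugs at (319,154), cup at (323,206); B's lugs at (262,138), cup (261,188); only two scoops, garlic/onion/lemon clear of the tray.

```bash
python3 - <<'E'
from h import *
d=snap('wrist')
hsv=cv2.cvtColor(d['image'],cv2.COLOR_BGR2HSV)
for nm,l,c in(('A',(319.5,154),(323,206)),('B',(262,138),(261.5,188))):
    L=onz(d,*l,46);C=onz(d,*c,46); print(nm,L,C,np.linalg.norm((L-C)[:2]),np.degrees(np.arctan2(*(L-C)[[1,0]])))
    x,y=int(l[0])-16,int(l[1])-14
    m=(hsv[y:y+28,x:x+32,2]<45).astype(int)
    print('\n'.join(''.join('#' if v else '.' for v in r) for r in m),x,y)
E
```

```text
A [462.7 263.   46. ] [372.  263.1  46. ] 90.70005512677486 -0.06317062436289296
................................
................................
................................
................................
................................
................................
................................
................................
................................
................................
......................##........
.........###############........
................................
................................
................................
................................
................................
................................
................................
.............######.............
................................
................................
................................
.....................#..........
...................###..........
...............#######..........
..............########..........
.............#########.......... 303 140
B [495.3 355.4  46. ] [411.4 366.5  46. ] 84.63108176078104 -7.536484168322153
........
[... 223 characters left out ...]
................................
................................
................................
................................
........#########.##.###........
........#############..##.......
........#################.......
........#################.......
........#################.......
.............#..#########.......
................................
................................
............#########...........
...........##########...........
...........##########...........
...........##########...........
...........##########...........
...........##.##....#...........
...........##.......#...........
...........##.......#...........
...........##.......#........... 246 124
```

```bash
python3 -m pendant '{"xyz":[[0.9,0.06,0],[0,0,-1],[0,0,-1],[0,0,-1],[0,0,-1],[0,0,-1],[0,0,-1],[0,0,-1],[0,0,-1],[0,0,-1],[0,0,-1],[0,0,-1],[0,0,-0.6],[0,0,0]],"yaw":[0.4,0,0,0,0,0,0,0,0,0,0,0,0,0]}'
python3 - <<'E'
from h import *
d=snap('wrist','w2')
print(proj(d,[462.5,262.5,46]))
E
```

```text
time_s: 7.0
tcp_pos: [462.4, 262.1, 58.7]
tool_rot: [3.14, -0.055, -0.003]
contact_force: [0.1, 0.2, -0.7]
grip_width: 0.649
finger_force: 0.0
[322.  236.8]
```

View pics/w2.png

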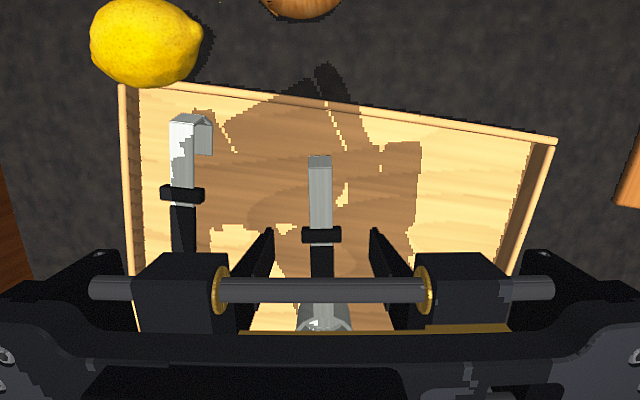

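Lugs of A at (321,235), midway between the fingers as predicted. Descend, grip at 45 N, lift.

```bash
python3 -m pendant '{"xyz":[[0,0,-1],[0,0,-0.26],[0,0,0]],"yaw":[0,0,0]}' && python3 -m pendant '{"xyz":[[0,0,0],[0,0,0],[0,0,0],[0,0,0],[0,0,0],[0,0,0]],"yaw":[0,0,0,0,0,0]}' 0.1 50 && python3 -m pendant '{"xyz":[[0,0,0.4],[0,0,1],[0,0,1],[0,0,1],[0,0,1],[0,0,1],[0,0,1],[0,0,1],[0,0,1],[0,0,1],[0,0,0.6],[0,0,0]],"yaw":[0,0,0,0,0,0,0,0,0,0,0,0]}'
```

```text
time_s: 7.42
tcp_pos: [463.2, 262.9, 28.6]
tool_rot: [-3.141, 0.054, -0.0]
contact_force: [0.1, 0.6, 0.0]
grip_width: 0.648
finger_force: 0.0
time_s: 8.18
tcp_pos: [463.2, 262.8, 28.2]
tool_rot: [3.141, -0.054, 0.0]
contact_force: [1.0, -0.1, 0.9]
grip_width: 0.286
finger_force: 50.0
time_s: 9.68
tcp_pos: [463.5, 263.0, 279.5]
tool_rot: [-3.14, 0.054, -0.003]
contact_force: [0.8, -0.3, -2.5]
grip_width: 0.289
finger_force: 50.0
```

```bash
python3 -m pendant '{"xyz":[[0,0,0],[0,0,0],[0,0,0],[0,0,0],[0,0,0],[0,0,0],[0,0,0],[0,0,0],[0,0,0],[0,0,0],[0,0,0],[0,0,0],[0,0,0],[0,0,0],[0,0,0],[0,0,0]],"yaw":[0,0,0,0,0,0,0,0,0,0,0,0,0,0,0,0]}' 0.1 4.5
python3 - <<'E'
from h import *
d=snap('side'); p=proj(d,[463,263,300]).astype(int); print(p)
e=snap('wrist')
a=cv2.resize(d['image'][p[1]-70:p[1]+80,p[0]-75:p[0]+75],(450,450),interpolation=cv2.INTER_CUBIC)
b=cv2.resize(e['image'][100:400,150:490],(340,300)); b=cv2.copyMakeBorder(b,0,150,0,0,0)
cv2.imwrite('pics/sw.png',np.hstack([a,b]))
E
```

```text
time_s: 11.68
tcp_pos: [463.0, 262.8, 278.1]
tool_rot: [3.141, -0.054, -0.0]
contact_force: [-0.2, -0.6, -1.1]
grip_width: 0.294
finger_force: 4.5
[254 209]
```

View pics/sw.png

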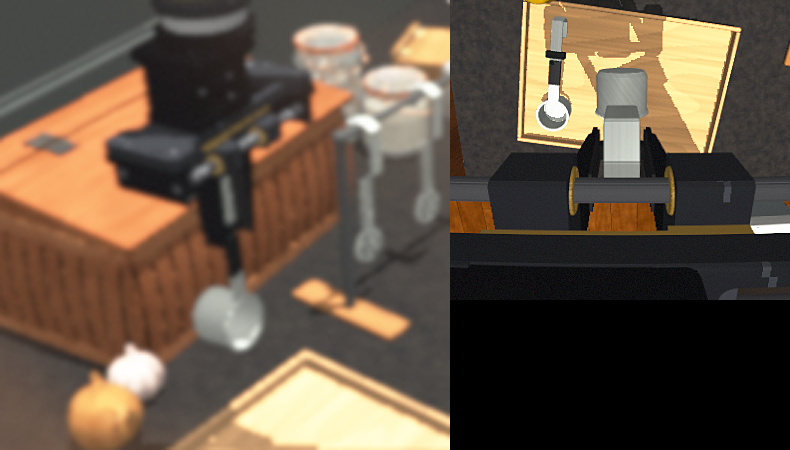

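Scoop hangs straight down, mouth towards the robot, hook between the fingers. Regrip firmly and go to a standoff before the middle gap.

```bash
python3 -m pendant '{"xyz":[[0,0,0],[0,0,0],[0,0,0],[0,0,0]],"yaw":[0,0,0,0]}' 0.1 50 && python3 -m pendant '{"xyz":[[-0.4,-0.5,0],[-0.2,-1,0],[-0.2,-1,0],[-0.2,-1,0],[-0.2,-1,0],[-0.2,-1,0],[-0.2,-1,0],[-0.2,-1,0],[-0.2,-1,0],[-0.2,-1,0],[-0.2,-1,0],[-0.2,-1,0],[-0.2,-1,0],[-0.2,-1,0],[-0.2,-1,0],[-0.2,-1,0],[-0.2,-1,0],[-0.2,-1,0],[0,-0.5,0],[0,0,0]],"yaw":[-0.2,-0.2,-0.2,-0.2,-0.2,-0.2,-0.2,-0.2,-0.2,-0.2,0,0,0,0,0,0,0,0,0,0]}'
python3 - <<'E'
from h import *
d=snap('wrist','w3'); snap('side','s3')
for g in [(518.6,-57.4),(493.6,-161.1),(477.3,-265.7),(454.4,-378)]: print(proj(d,[*g,232]))
E
```

```text
time_s: 12.28
tcp_pos: [463.0, 262.8, 278.1]
tool_rot: [-3.141, 0.054, -0.0]
contact_force: [0.4, 0.1, -2.5]
grip_width: 0.286
finger_force: 50.0
time_s: 14.78
tcp_pos: [367.7, -187.4, 278.1]
tool_rot: [-3.126, 0.307, 0.0]
contact_force: [-0.3, 1.2, -1.7]
grip_width: 0.283
finger_force: 50.0
[105.3  59.4]
[251.2  61.6]
[401.8  55.1]
[556.4  61.1]
```

View pics/w3.png

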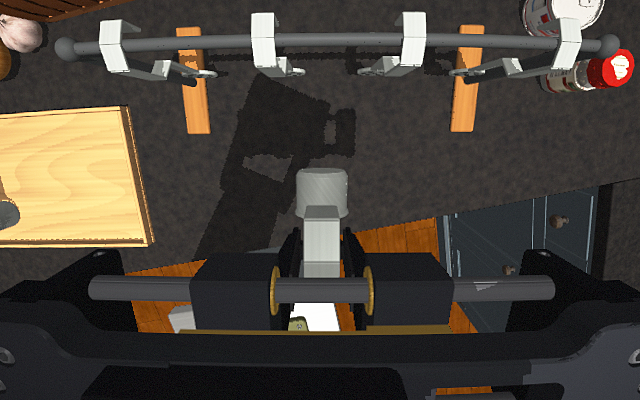

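Wrist view: skimmer hooks over the rail at (115,45), (264,40), (413,40), (567,45); rail ends at (66,47) and (608,46); the held scoop hangs at (322,195).

```bash
python3 - <<'E'
from h import *
d=snap('wrist')
H=np.array([onz(d,u,v,232) for u,v in((115,44),(264,38),(413,38),(567,44))])
E=np.array([onz(d,u,v,225) for u,v in((66,47),(608,46))])
# rail centreline between hooks at z=225
g=cv2.cvtColor(d['image'],cv2.COLOR_BGR2GRAY)
R=np.array([onz(d,u,v,225) for u,v in((185,43),(340,40.5),(490,43))])
print(H,'\n',E,'\n',R,np.linalg.norm(np.diff(H,axis=0),axis=1))
for a,b in((H[0],H[3]),(E[0],E[1])): print(np.degrees(np.arctan2(*(a-b)[[1,0]]))-90,(a+b)/2)
for u in(185,340,490): print(u,g[25:62,u].tolist())
E
```

```text
[[ 526.7  -67.2  232. ]
 [ 506.9 -172.6  232. ]
 [ 487.3 -274.   232. ]
 [ 465.6 -385.6  232. ]] 
 [[ 536.9  -24.   225. ]
 [ 460.2 -425.7  225. ]] 
 [[ 517.8 -114.7  225. ]
 [ 496.6 -224.6  225. ]
 [ 475.8 -332.1  225. ]] [107.24364783 103.27690933 113.69014909]
-10.862832750186755 [ 496.15 -226.4   232.  ]
-10.80985732141201 [ 498.55 -224.85  225.  ]
185 [52, 67, 124, 167, 165, 167, 165, 164, 165, 169, 180, 84, 85, 99, 107, 111, 113, 109, 110, 110, 99, 93, 84, 68, 30, 183, 176, 172, 175, 174, 134, 94, 97, 98, 98, 99, 95]
340 [56, 57, 49, 53, 52, 54, 55, 45, 90, 96, 101, 111, 124, 132, 122, 114, 104, 100, 92, 81, 67, 51, 50, 48, 57, 54, 56, 26, 31, 29, 35, 32, 28, 32, 39, 58, 53]
490 [55, 57, 55, 58, 58, 55, 57, 55, 58, 57, 77, 94, 105, 109, 108, 112, 109, 106, 102, 95, 89, 79, 61, 48, 50, 58, 55, 57, 55, 53, 57, 59, 57, 58, 57, 57, 50]
```

```bash
python3 - <<'E'
from h import *
d=snap('side')
pts=[(518.6,-114.7,225),(497.6,-224.6,225),(476.8,-332,225),(537,-24,225),(460.2,-425.7,225)]
i=cv2.resize(d['image'][140:260,270:390],None,fx=5,fy=5,interpolation=cv2.INTER_CUBIC)
for p in pts:
    q=(proj(d,p)-[270,140]+.4)*5; print(q); cv2.circle(i,tuple(int(v) for v in q),3,(0,0,255),-1)
cv2.imwrite('pics/s3c.png',i)
E
```

```text
[197.5 174.5]
[297.5 120.5]
[385.5  73.5]
[104.5 223.5]
[453.5  36. ]
```

View pics/s3c.png

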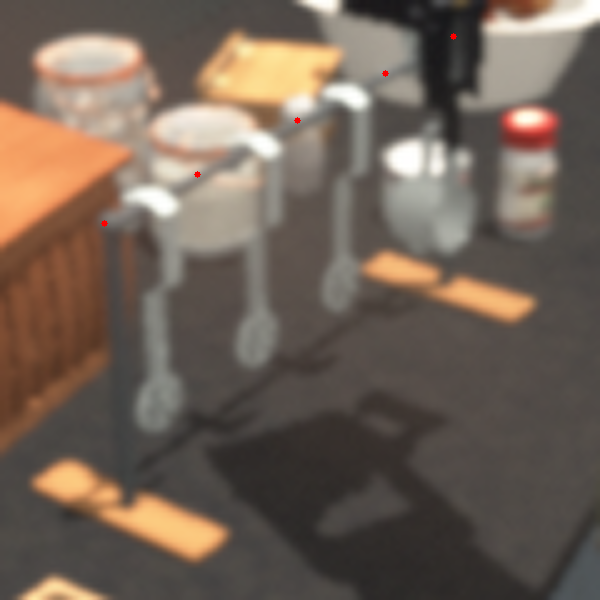

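```bash
python3 - <<'E'
from h import *
d=snap('wrist'); o=ctrl.get_obs(); t=np.array(o['tcp_pos']); print(t,o['tool_rot'])
a=np.radians(-10.85); f=np.array([np.cos(a),np.sin(a),0]); s=np.array([-np.sin(a),np.cos(a),0])
for u,v,z in((304,207,48),(340,207,48),(322,207,48)):
    p=onz(d,u,v,t[2]+19+z)-t; print(p@f,p@s)
g=np.array([495.5,-223.5,0]); T=g-24.4*f
print('target tcp',T, 'delta',T-t, 'fwd/side',(T-t)@f,(T-t)@s)
E
```

```text
[ 368.17093566 -186.5431656   278.17983829] [-3.12680941e+00  3.02820879e-01 -1.51705470e-04]
46.97246025724551 7.41779399322931
46.84312243313003 -6.250902789099764
46.85868517740391 0.5740336795415782
target tcp [ 471.53619012 -218.90698181    0.        ] delta [ 103.36525446  -32.36381621 -278.17983829] fwd/side 107.60954518671642 -12.327944450747855
```

```bash
python3 -m pendant '{"xyz":[[0,0,-1],[-0.1,-0.48,-1],[0,0,0],[0.6,-0.12,0],[0.6,-0.12,0],[0.6,-0.11,0],[0.6,-0.11,0],[0.6,-0.11,0],[0.6,-0.11,0],[0.56,-0.11,0],[0,0,0],[0,0,0],[0,0,0]],"yaw":[0,0,0,0,0,0,0,0,0,0,0,0,0]}'
python3 - <<'E'
from h import *
d=snap('wrist'); e=snap('side')
a=d['image'][60:320,160:480]; a=cv2.resize(a,(400,325)); p=proj(e,[485,-220,210]).astype(int)
b=cv2.resize(e['image'][p[1]-60:p[1]+50,p[0]-60:p[0]+60],(390,358),interpolation=cv2.INTER_CUBIC)
a=cv2.copyMakeBorder(a,0,33,0,0,0); cv2.imwrite('pics/x1.png',np.hstack([a,b])); print(p)
E
```

```text
time_s: 16.65
tcp_pos: [469.2, -218.9, 228.2]
tool_rot: [-3.127, 0.305, 0.0]
contact_force: [0.3, -0.5, -1.3]
grip_width: 0.285
finger_force: 50.0
[331 168]
```

View pics/x1.png

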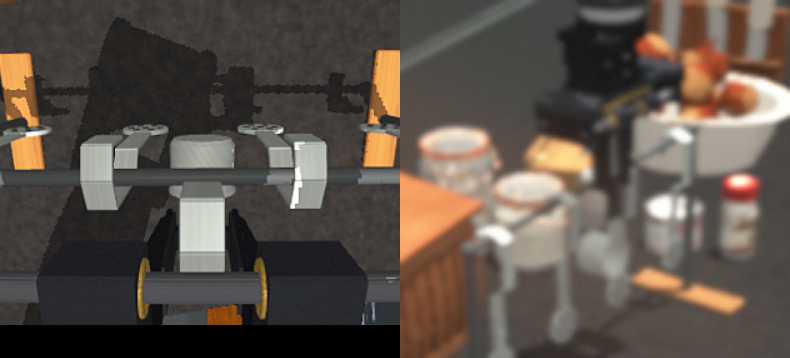

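Wrist crop: hook centred at x 205 between the skimmers (98, 310); hook front edge at row 195, rail at row 176. Compute the forward offset.

```bash
python3 - <<'E'
from h import *
d=snap('wrist','w4'); o=ctrl.get_obs(); t=np.array(o['tcp_pos'])
a=np.radians(-10.9); f=np.array([np.cos(a),np.sin(a),0]); s=np.array([-np.sin(a),np.cos(a),0])
g=cv2.cvtColor(d['image'],cv2.COLOR_BGR2GRAY)
print([(u,g[185:225,u].tolist()) for u in (280,322)])
for n,u,v,z in(('rail',280,200.5,225),('rail',365,200.5,225),('hookfront',322,216,t[2]+16+48),('skL',238,200,232),('skR',409,200,232)):
    p=onz(d,u,v,z)-t; print(n,p@f,p@s)
E
```

```text
[(280, [67, 70, 69, 37, 35, 41, 36, 36, 35, 42, 56, 59, 68, 69, 68, 73, 79, 81, 76, 69, 64, 67, 61, 54, 31, 33, 34, 36, 35, 35, 38, 38, 35, 44, 37, 38, 36, 37, 36, 40]), (322, [174, 175, 173, 178, 181, 175, 175, 171, 175, 129, 43, 58, 71, 70, 68, 76, 84, 86, 70, 71, 89, 103, 104, 104, 106, 106, 104, 107, 105, 107, 108, 103, 104, 146, 179, 167, 170, 219, 211, 211])]
rail 29.117545372056583 27.125436228293754
rail 28.847946911507147 -27.002073567281254
hookfront 42.16604345630075 0.6145573717662648
skL 31.588980689041936 51.838631235697356
skR 31.075320816365952 -52.84716605092219
```

```bash
python3 -m pendant '{"xyz":[[0.17,-0.07,0],[0,0,-0.5],[0,0,-0.5],[0,0,-0.5],[0,0,-0.3],[0,0,-0.3],[0,0,0],[0,0,0]],"yaw":[0,0,0,0,0,0,0,0]}'
python3 - <<'E'
from h import *
d=snap('wrist'); e=snap('side')
a=cv2.resize(d['image'][60:320,160:480],(400,325)); p=proj(e,[485,-220,190]).astype(int)
b=cv2.resize(e['image'][p[1]-50:p[1]+50,p[0]-50:p[0]+50],(390,390),interpolation=cv2.INTER_CUBIC)
a=cv2.copyMakeBorder(a,0,65,0,0,0); cv2.imwrite('pics/x2.png',np.hstack([a,b]))
E
```

```text
time_s: 17.8
tcp_pos: [474.1, -220.8, 176.1]
tool_rot: [3.126, -0.305, 0.001]
contact_force: [-0.0, -0.9, -1.7]
grip_width: 0.286
finger_force: 50.0
```

View pics/x2.png

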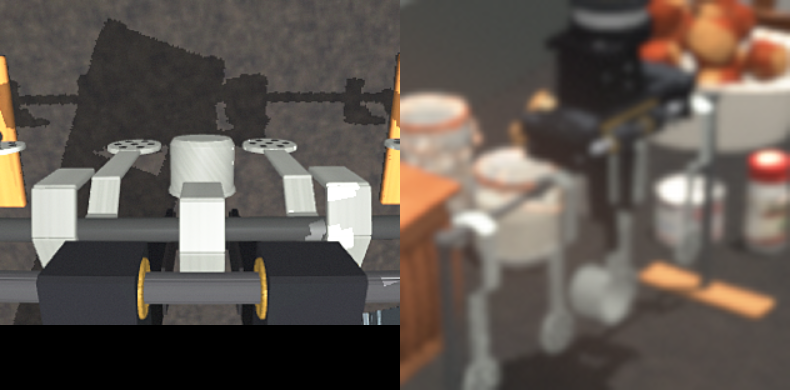

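Hook now hides the rail in the middle of the gap, clear of both skimmers. Lower gently.

```bash
python3 -m pendant '{"xyz":[[0,0,-0.1],[0,0,-0.1],[0,0,0],[0,0,0]],"yaw":[0,0,0,0]}'; python3 -m pendant '{"xyz":[[0,0,-0.1],[0,0,0],[0,0,0]],"yaw":[0,0,0]}';
```

```text
time_s: 18.4
tcp_pos: [475.2, -221.2, 172.7]
tool_rot: [3.126, -0.304, 0.007]
contact_force: [1.0, -0.1, 5.6]
grip_width: 0.284
finger_force: 50.0
time_s: 18.77
tcp_pos: [476.4, -221.6, 172.0]
tool_rot: [3.125, -0.304, 0.012]
contact_force: [2.5, 2.1, 10.0]
grip_width: 0.289
finger_force: 50.0
```

Seated on the rail (10 N up). Ease, then open slightly and withdraw up.

```bash
python3 -m pendant '{"xyz":[[0,0,0],[0,0,0],[0,0,0],[0,0,0],[0,0,0],[0,0,0]],"yaw":[0,0,0,0,0,0]}' 0.1 4; python3 -m pendant '{"xyz":[[0,0,0],[0,0,0],[0,0,0],[0,0,0],[0,0,0]],"yaw":[0,0,0,0,0]}' 0.46 4; python3 -m pendant '{"xyz":[[0,0,0.3],[0,0,0.4],[0,0,0.6],[0,0,1],[0,0,1],[0,0,1],[0,0,1],[0,0,0.5],[-1,0.3,0],[-1,0.3,0],[-1,0.3,0],[0,0,0]],"yaw":[0,0,0,0,0,0,0,0,0,0,0,0]}'
python3 - <<'E'
from h import *
d=snap('wrist'); e=snap('side')
a=cv2.resize(d['image'][0:260,100:560],(400,226)); p=proj(e,[485,-220,190]).astype(int)
b=cv2.resize(e['image'][p[1]-50:p[1]+50,p[0]-50:p[0]+50],(390,390),interpolation=cv2.INTER_CUBIC)
a=cv2.copyMakeBorder(a,0,164,0,0,0); cv2.imwrite('pics/x3.png',np.hstack([a,b]))
E
```

```text
time_s: 19.52
tcp_pos: [475.8, -221.6, 170.7]
tool_rot: [3.125, -0.304, 0.009]
contact_force: [2.4, -0.0, 5.7]
grip_width: 0.295
finger_force: 4.0
time_s: 20.15
tcp_pos: [473.6, -220.7, 167.9]
tool_rot: [-3.127, 0.305, 0.001]
contact_force: [-0.1, -0.2, 0.5]
grip_width: 0.456
finger_force: 0.0
time_s: 21.65
tcp_pos: [398.2, -198.0, 313.6]
tool_rot: [3.126, -0.305, 0.002]
contact_force: [-0.3, 0.7, 0.0]
grip_width: 0.46
finger_force: 0.0
```

View pics/x3.png

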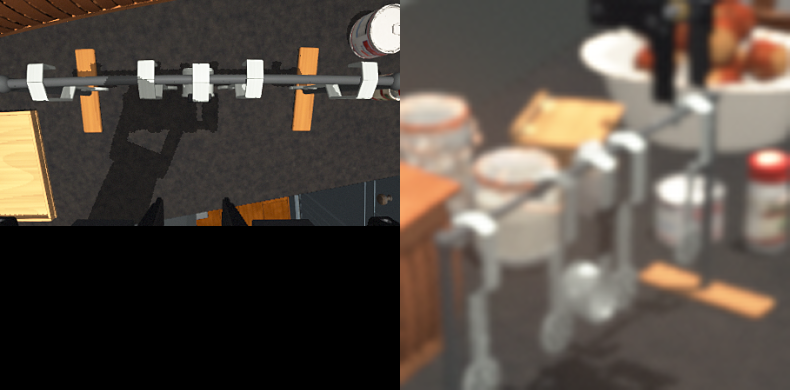

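First scoop hangs at (201,80) in the wrist crop, midway between its neighbours. Now to the second, measured afresh.

```bash
python3 -m pendant '{"xyz":[[0.1,1,0],[0.1,1,0],[0.1,1,0],[0.1,1,0],[0.1,1,0],[0.1,1,0],[0.1,1,0],[0.1,1,0],[0.1,1,0],[0.1,1,0],[0.1,1,0],[0.1,1,0],[0.1,1,0],[0.1,1,0],[0.1,1,0],[0.1,1,0],[0.1,1,0],[0.1,1,0],[0.1,1,0],[0.1,1,0]],"yaw":[0,0,0,0,0,0,0,0,0,0,0,0,0,0,0,0,0,0,0,0]}' 0.65; python3 -m pendant '{"xyz":[[0.5,1,-0.5],[0.5,1,-0.5],[0,0,0],[0,0,0]],"yaw":[0,0,0,0]}'
python3 - <<'E'
from h import *
d=snap('wrist','w5'); print(proj(d,[494,355.6,46]))
E
```

```text
time_s: 24.25
tcp_pos: [449.4, 303.3, 312.6]
tool_rot: [3.126, -0.304, -0.001]
contact_force: [0.1, -0.6, -0.4]
grip_width: 0.651
finger_force: 0.0
time_s: 24.75
tcp_pos: [473.9, 351.8, 288.0]
tool_rot: [3.126, -0.304, -0.001]
contact_force: [0.6, -0.6, -0.7]
grip_width: 0.646
finger_force: 0.0
[316.5 161.2]
```

View pics/w5.png

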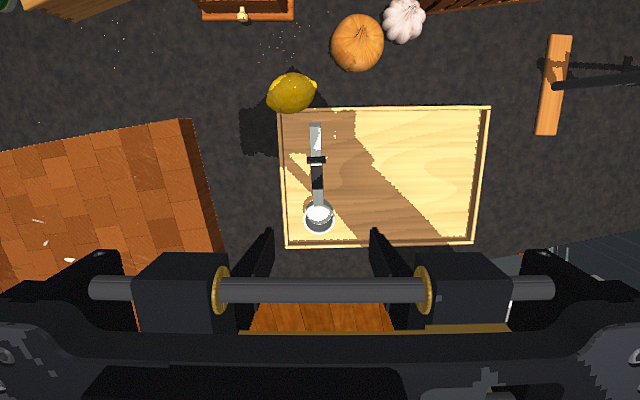

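B is undisturbed, lugs at (316.5,160), as predicted. Descend, check position, grip.

```bash
python3 -m pendant '{"xyz":[[0.82,0.15,0],[0,0,-1],[0,0,-1],[0,0,-1],[0,0,-1],[0,0,-1],[0,0,-1],[0,0,-1],[0,0,-1],[0,0,-1],[0,0,-1],[0,0,-0.38],[0,0,0],[0,0,0]],"yaw":[0.4,0,0,0,0,0,0,0,0,0,0,0,0,0]}'; python3 -m pendant '{"xyz":[[0,0,0],[0,0,0],[0,0,0],[0,0,0],[0,0,0],[0,0,0]],"yaw":[0,0,0,0,0,0]}' 0.1 50 && python3 -m pendant '{"xyz":[[0,0,0.4],[0,0,1],[0,0,1],[0,0,1],[0,0,1],[0,0,1],[0,0,1],[0,0,1],[0,0,1],[0,0,1],[0,0,0.6],[0,0,0]],"yaw":[0,0,0,0,0,0,0,0,0,0,0,0]}'; python3 -m pendant '{"xyz":[[0,0,0],[0,0,0],[0,0,0],[0,0,0],[0,0,0],[0,0,0],[0,0,0],[0,0,0],[0,0,0],[0,0,0],[0,0,0],[0,0,0],[0,0,0],[0,0,0],[0,0,0],[0,0,0]],"yaw":[0,0,0,0,0,0,0,0,0,0,0,0,0,0,0,0]}' 0.1 4.5;  python3 -m pendant '{"xyz":[[0,0,0],[0,0,0],[0,0,0],[0,0,0]],"yaw":[0,0,0,0]}' 0.1 50
```

```text
time_s: 26.55
tcp_pos: [495.3, 356.0, 30.3]
tool_rot: [-3.13, 0.255, -0.003]
contact_force: [-0.3, -0.0, -0.9]
grip_width: 0.65
finger_force: 0.0
time_s: 27.3
tcp_pos: [494.3, 355.6, 28.7]
tool_rot: [-3.131, 0.254, -0.0]
contact_force: [0.1, 0.3, 0.2]
grip_width: 0.285
finger_force: 50.0
time_s: 28.8
tcp_pos: [494.7, 355.8, 280.2]
tool_rot: [-3.13, 0.254, -0.003]
contact_force: [0.5, -0.2, -2.3]
grip_width: 0.285
finger_force: 50.0
time_s: 30.8
tcp_pos: [494.3, 355.5, 278.7]
tool_rot: [3.131, -0.255, 0.0]
contact_force: [0.1, 0.1, -1.9]
grip_width: 0.294
finger_force: 4.5
time_s: 31.3
tcp_pos: [494.3, 355.5, 278.7]
tool_rot: [-3.131, 0.255, 0.0]
contact_force: [0.2, -0.1, -1.6]
grip_width: 0.282
finger_force: 50.0
```

```bash
python3 -m pendant '{"xyz":[[-0.23,-1,0],[-0.23,-1,0],[-0.23,-1,0],[-0.23,-1,0],[-0.23,-1,0],[-0.23,-1,0],[-0.23,-1,0],[-0.23,-1,0],[-0.23,-1,0],[-0.23,-1,0],[-0.23,-1,0],[-0.23,-1,0],[-0.23,-1,0],[-0.23,-1,0],[-0.23,-1,0],[-0.23,-1,0],[-0.23,-1,0],[-0.23,-0.94,0],[0,0,0],[0,0,0]],"yaw":[-0.2,-0.2,0,0,0,0,0,0,0,0,0,0,0,0,0,0,0,0,0,0]}'; python3 -m pendant '{"xyz":[[0,0,-1],[0,0,-1],[0,0,0],[0,0,0]],"yaw":[0,0,0,0]}'
python3 - <<'E'
from h import *
d=snap('wrist','w6')
for p in((526.7,-67.2,232),(506.9,-172.6,232),(518,-115,225)): print(proj(d,p))
E
```

```text
time_s: 33.8
tcp_pos: [390.9, -92.6, 278.8]
tool_rot: [-3.126, 0.305, -0.0]
contact_force: [-0.7, 1.2, -1.8]
grip_width: 0.287
finger_force: 50.0
time_s: 34.3
tcp_pos: [391.3, -92.6, 229.7]
tool_rot: [3.127, -0.303, 0.002]
contact_force: [0.3, 0.9, -2.2]
grip_width: 0.287
finger_force: 50.0
[227.7  25.6]
[428.3  24.2]
[318.8  27.2]
```

View pics/w6.png

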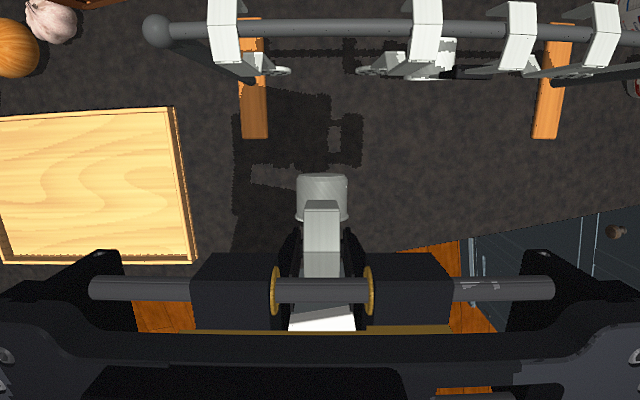

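Held hook at (322,205) lines up with the gap middle (325) between skimmers at (223,30) and (427,28); free place confirmed. Go over the rail.

```bash
python3 -m pendant '{"xyz":[[0.59,-0.12,0],[0.59,-0.12,0],[0.59,-0.12,0],[0.59,-0.12,0],[0.59,-0.12,0],[0.59,-0.12,0],[0.58,-0.12,0],[0,0,0],[0,0,0],[0,0,0]],"yaw":[0,0,0,0,0,0,0,0,0,0]}'
python3 - <<'E'
from h import *
d=snap('wrist','w7'); o=ctrl.get_obs(); t=np.array(o['tcp_pos'])
a=np.radians(-10.9); f=np.array([np.cos(a),np.sin(a),0]); s=np.array([-np.sin(a),np.cos(a),0])
g=cv2.cvtColor(d['image'],cv2.COLOR_BGR2GRAY)
print([(u,g[185:240,u].tolist()) for u in (280,322,365)])
print(200, g[200,180:480:3].tolist())
E
```

```text
time_s: 35.6
tcp_pos: [493.4, -113.8, 228.6]
tool_rot: [-3.127, 0.305, 0.0]
contact_force: [-0.8, 0.3, -1.2]
grip_width: 0.288
finger_force: 50.0
[(280, [30, 34, 37, 32, 32, 31, 35, 33, 34, 35, 33, 30, 33, 32, 31, 35, 46, 55, 60, 62, 67, 68, 73, 75, 73, 68, 65, 66, 59, 52, 34, 34, 34, 36, 40, 36, 38, 36, 30, 31, 35, 33, 33, 32, 38, 36, 34, 36, 36, 41, 33, 29, 31, 34, 30]), (322, [180, 177, 177, 175, 175, 176, 178, 181, 180, 174, 171, 170, 174, 180, 169, 81, 92, 94, 96, 98, 96, 98, 93, 109, 165, 184, 145, 181, 179, 180, 181, 180, 183, 181, 184, 183, 184, 184, 186, 187, 186, 187, 189, 187, 190, 188, 189, 192, 192, 194, 192, 194, 195, 195, 196]), (365, [60, 65, 65, 67, 67, 69, 64, 62, 59, 62, 59, 58, 62, 63, 61, 53, 51, 59, 60, 64, 64, 74, 79, 78, 68, 66, 66, 63, 58, 56, 61, 59, 61, 63, 58, 59, 55, 59, 57, 55, 53, 56, 60, 56, 58, 60, 58, 61, 58, 59, 61, 57, 59, 57, 59])]
200 [56, 52, 48, 43, 42, 40, 41, 40, 38, 41, 61, 62, 63, 49, 178, 169, 169, 169, 177, 175, 175, 183, 92, 159, 152, 149, 156, 153, 153, 93, 54, 38, 30, 28, 29, 34, 33, 33, 35, 108, 126, 135, 143, 89, 88, 88, 81, 83, 83, 86, 85, 83, 118, 111, 100, 95, 51, 59, 52, 50, 52, 53, 46, 49, 49, 47, 62, 86, 85, 87, 85, 83, 75, 255, 182, 185, 188, 185, 181, 181, 179, 178, 49, 49, 55, 53, 54, 53, 51, 61, 56, 57, 56, 54, 52, 52, 55, 56, 56, 60]
```

Hook is centred (322 vs 322), about 3.5 mm too far forward. Correct and lower.

```bash
python3 -m pendant '{"xyz":[[-0.14,0.03,0],[0,0,-0.5],[0,0,-0.5],[0,0,-0.5],[0,0,-0.3],[0,0,-0.3],[0,0,0],[0,0,0]],"yaw":[0,0,0,0,0,0,0,0]}'; python3 -m pendant '{"xyz":[[0,0,-0.1],[0,0,-0.1],[0,0,0],[0,0,0]],"yaw":[0,0,0,0]}'
```

```text
time_s: 36.65
tcp_pos: [490.5, -113.3, 176.6]
tool_rot: [3.127, -0.305, 0.001]
contact_force: [-0.6, -0.5, -1.5]
grip_width: 0.287
finger_force: 50.0
time_s: 37.15
tcp_pos: [491.9, -113.6, 173.3]
tool_rot: [3.126, -0.304, 0.007]
contact_force: [2.0, 0.1, 5.2]
grip_width: 0.286
finger_force: 50.0
```

```bash
python3 -m pendant '{"xyz":[[0,0,-0.1],[0,0,0],[0,0,0]],"yaw":[0,0,0]}'; python3 -m pendant '{"xyz":[[0,0,0],[0,0,0],[0,0,0],[0,0,0],[0,0,0],[0,0,0]],"yaw":[0,0,0,0,0,0]}' 0.1 4; python3 -m pendant '{"xyz":[[0,0,0],[0,0,0],[0,0,0],[0,0,0],[0,0,0]],"yaw":[0,0,0,0,0]}' 0.46 4; python3 -m pendant '{"xyz":[[0,0,0.3],[0,0,0.4],[0,0,0.6],[0,0,1],[0,0,1],[0,0,1],[0,0,1],[0,0,0.5],[-1,0.3,0],[-1,0.3,0],[-1,0.3,0],[0,0,0],[0,0,0],[0,0,0],[0,0,0],[0,0,0]],"yaw":[0,0,0,0,0,0,0,0,0,0,0,0,0,0,0,0]}'
python3 - <<'E'
from h import *
d=snap('wrist'); e=snap('side')
a=cv2.resize(d['image'][0:260,100:560],(400,226)); p=proj(e,[495,-170,190]).astype(int)
b=cv2.resize(e['image'][p[1]-50:p[1]+50,p[0]-50:p[0]+50],(390,390),interpolation=cv2.INTER_CUBIC)
a=cv2.copyMakeBorder(a,0,164,0,0,0); cv2.imwrite('pics/x4.png',np.hstack([a,b]))
E
```

```text
time_s: 37.52
tcp_pos: [493.1, -113.9, 172.5]
tool_rot: [3.125, -0.304, 0.013]
contact_force: [1.8, 0.6, 10.0]
grip_width: 0.285
finger_force: 50.0
time_s: 38.28
tcp_pos: [492.6, -113.9, 171.3]
tool_rot: [3.125, -0.304, 0.01]
contact_force: [3.2, -1.1, 5.5]
grip_width: 0.296
finger_force: 4.0
time_s: 38.9
tcp_pos: [490.2, -113.2, 168.4]
tool_rot: [-3.127, 0.305, 0.001]
contact_force: [0.5, -0.0, 0.6]
grip_width: 0.461
finger_force: 0.0
time_s: 40.9
tcp_pos: [415.5, -90.8, 313.5]
tool_rot: [-3.127, 0.305, 0.001]
contact_force: [-0.0, 0.0, -0.5]
grip_width: 0.462
finger_force: 0.0
```

View pics/x4.png

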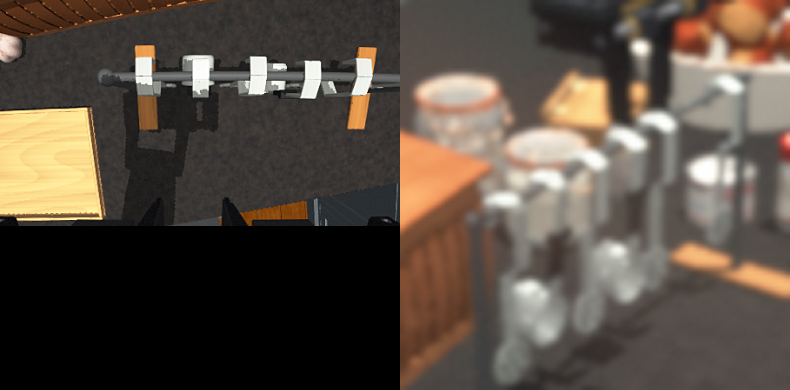

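Both scoops hang at crop (201,75) and (312,80)/side (540,310), (620,270), between undisturbed skimmers. Let it settle and hand in.

```bash
python3 -m pendant '{"xyz":[[0,0,0],[0,0,0],[0,0,0],[0,0,0],[0,0,0],[0,0,0],[0,0,0],[0,0,0],[0,0,0],[0,0,0],[0,0,0],[0,0,0],[0,0,0],[0,0,0],[0,0,0],[0,0,0],[0,0,0],[0,0,0],[0,0,0],[0,0,0]],"yaw":[0,0,0,0,0,0,0,0,0,0,0,0,0,0,0,0,0,0,0,0]}' && python3 -c "
from h import *
a=cv2.cvtColor(snap('side')['image'],6).astype(int)
python=[__import__('time')]
b=cv2.cvtColor(snap('side')['image'],6).astype(int)
print('motion px',(abs(a-b)[140:260,270:390]>25).sum())
print(ctrl.job_done())"
```

```text
time_s: 43.5
tcp_pos: [415.3, -90.7, 313.7]
tool_rot: [3.127, -0.304, 0.0]
contact_force: [-0.2, -1.0, 0.7]
grip_width: 0.463
finger_force: 0.0
motion px 0
the job is handed in; nothing more can be done
None
```

I hung both scoops that were in the tray, in the left and middle free places on the rail; they were at rest, the skimmers, tin and jar looked undisturbed in the camera views, and I handed the job in at about 44 s (no verdict came back).

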